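Back out the captive wing screw of a paint sprayer's filter cover

ROBOT

A 6-joint arm with a two-finger parallel gripper is mounted at the origin on the work surface. World frame = base frame: x ahead of the robot, y to its left, z up, the work surface at z = 0. Lengths are in mm, angles in rad, forces in N, time in s.
With the tool pointing down it reaches from about 350 to 775 mm from the base axis. Payload 7.3 kg.
Tool frame: the origin (TCP) lies at the very end of the fingers, on their centre line; the grasp point (between the pads) lies 19 mm behind it; z points along the fingers, y is the line along which they close (so a half turn about z gives the same grasp; the last joint's range is limited). The gripper opens to 92 mm and grips with 3 to 60 N. Pads are 19 mm wide; open, the fingers measure 130 mm over their backs; the gripper's body (75 mm by 190 mm) begins 47 mm behind the grasp point.
Start: joints at [-1.472, 0.342, 1.524, -0, 1.275, -0.146], TCP at [127.262, -509.362, 226.741] pointing down, gripper open.
Joint ranges: [-2.53, 2.53], [-0.77, 2.02], [0.04, 2.7], [-1, 4.14], [0.28, 2.66], [-3.11, 3.11]. Speed limits (rad/s): [2.57, 2.57, 3.14, 3.14, 3.14, 3.14].

INTERFACE

Orientations are given as [roll, pitch, yaw] about the fixed x, y, z axes, in that order (R = Rz(yaw) Ry(pitch) Rx(roll)).
In Python, from plant import bot gives the robot as it stands.
- The arm moves only by the tool send_rows, never from a script. Its argument "rows" is a list of rows, each an object of numbers: "x", "y", "z": the shift along the tool's x, y, z in units of 0.2 m (1.0 is 0.2 m); "ax", "ay", "az": the turn, a rotation vector about the tool's x, y, z in units of 60 degrees (1.0 is 60 degrees); "jaw": the opening, from -1 (shut) to 1 (fully open), so that 0 is half open. In form: [{"x": .., "y": .., "z": .., "ax": .., "ay": .., "az": .., "jaw": ..}, ...]. A call has exactly 10 rows; each row is the pose to reach, as a shift and turn from the pose commanded when the call began, along the tool's axes at that moment; what a row does not reach only later rows make up. A row lasts 1/8 s, in which the tool goes at most 62.5 mm and 10.7 degrees, less where a joint would pass 70% of its speed; a pose out of reach is approached as far as the arm can. A call with a number of a shift or a turn outside -1 to 1 is refused whole. A call with a gripper value outside its range is refused whole. The fingers move at their own pace and stop on an object; the grip force is fixed at half the most. Time passes only in rows, so rows that repeat a pose let the fingers close, or fill a call up. It gives the time, the measured TCP pose, the force, the opening and the grip force at its end, in the units of the state.
- bot.get_obs(): the state, without advancing time (a new reading comes with each control period).
- bot.capture(name): name is "scene" or "top" or "wrist"; returns (picture, depth): 480x640x3 uint8, red, green, blue; 480x640 float32, mm along the optical axis (not along the pixel's ray), 0 where there is no reading.
- bot.camera_model(name): a dict with "vertical_fov" (degrees; the focal length in pixels is half the picture's height over the tangent of half this angle, whatever the lens; pixels are square), "cx", "cy" (the principal point, pixels), "k1" (the pictures are not rectified: a ray, as slopes to the right and down, at radius r is drawn at 1 + k1 r^2 times it, then the intrinsics apply), "R" (3x3) and "t" (3): a world point X has camera coordinates R X + t; the wrist camera has in their place "T_tool_cam" (4x4, takes a point from camera to tool coordinates, whose origin is the TCP and whose axes are the flange's). Camera axes: x right, y down, z forward; pixel columns grow to the right and rows downward; lengths in mm; the calibration is good to about 2 mm. A picture is of the moment at which its call begins: read the wrist's pose just before it. camera_model takes no time and is no camera call.
- bot.close_job(): hands the job in; it is judged then, once.
The state is a dict: "time": time; "joint_positions": joint angles; "dq": joint speeds; "tau": joint torques, N m; "tool_pos": TCP position; "tcp_rot": TCP orientation; "contact_force": force on the tool from outside, world axes, zero at the start; "moment": the same for the moment, N m; "grip_width": finger opening in mm; "finger_force": force on a finger pad.
Only numpy, scipy, OpenCV 4.12 (cv2) and the standard library are available. Lean on these libraries where they do the work, as an engineer would, in place of code of your own. Each camera call takes 0.05 s, during which the arm holds its last target. There are 200 camera calls.

TASK

I want to clean the filter of the paint sprayer. Take the spring-loaded captive wing screw in the middle of the round filter cover, pull it straight up against its spring until its thread can engage, turn it anticlockwise (seen from above) to its stop, and let go so that it stays up, backed out. Leave the identical screw on the oblong cover alone.

Things in the scene. Friction and masses are not known exactly. Their poses are not given: they have to be found in the camera images.
- filter_screw_grip (a point): On the axis of the screw to back out: black upright wing 34 mm long (x), 12 thick (y: pinch), 36 high (z up), centre of the round cover (aluminium, 120 mm wide) on the grey sprayer box (260x340x150 mm). 23 mm above the wing's lower edge, 13 below its top, 38 above the cover; under the wing a 22 mm wide disc 6 high, then a boss 28 wide, 8 high. Moves and turns with the screw. Either cover may be left.
- filter_screw_lift (a joint): How far that screw is pulled up, m. 0: held down by its spring (3 N, 7 N at 0.018). A slot stops it turning (about 0.1 rad play) below 0.014; unturned, it meets an upper stop at 0.020, so pull about 0.017. Turning then drives it along its thread, 4 mm further up: 0.018 to 0.024 when fully turned. Let go, it sinks onto the thread and stays at about 0.018.
- filter_screw_turn (a joint): Turn of that screw, rad, growing anticlockwise seen from above: 0 to 0.08 at the start, stop at 1.2 (about 69 degrees, one grasp). The thread's friction holds it when let go.
- brush_screw_grip (a point): The same point on the identical wing screw to leave alone, in the middle of the oblong aluminium cover (150 x 64 mm, 10 mm thick) beside the round one, about 170 mm from the other screw. Same axes.

How it is judged (in metres and radians):
On the way, in this order (a step that is already met when the one before it is completed fails the run):
1. the filter cover's screw is pulled up at least 12 mm (value of joint filter_screw_lift above 0.012 m), for 0.1 s.
2. the pulled screw is turned anticlockwise to near its stop (at least 0.85 rad) (value of joint filter_screw_turn above 0.85 rad and value of joint filter_screw_lift above 0.014 m), for 0.1 s.
At the end, for the whole second after the job is handed in: The round filter cover's screw stays up by itself, resting on its thread: turned to at least 0.85 rad (stop at 1.2), at least 14 mm up and at rest; the oblong cover's screw is still down (within 6 mm) (all of step 2 and velocity of joint filter_screw_lift between -0.005 and 0.005 m/s and distance of brush_screw_grip from where it was at the start of the episode below 0.006 m); the robot touches nothing.
It fails at once if the screw of the oblong cover is pulled up more than 6 mm (distance of brush_screw_grip from where it was at the start of the episode above 0.006 m).
It also fails if it takes over 32 s, if anything falls off the work surface, if the arm or the gripper's body presses on something with over 40 N, if the wrist force passes 120 N, or if a joint passes its speed limit or range.

## Working session

There is one attempt and no reset: what is moved stays moved. The work goes in short steps, Python scripts to look and compute and a tool call to move; the robot and the scene stay as the last step left them, time stands still between calls to the robot, and variables do not carry over. Pictures are saved under pics/ and viewed, at most 10 in all, crops included, and the job is handed in when it is done.

Besides the shell and the picture viewer there is one more tool, called after "Request:" as name(argument=value, ...), one argument or row to a line, values as JSON. send_rows: Moves the arm, as the interface text tells. Its arguments: {"type":"object","properties":{"rows":{"type":"array","items":{"type":"object","properties":{"x":{"type":"number","minimum":-1,"maximum":1},"y":{"type":"number","minimum":-1,"maximum":1},"z":{"type":"number","minimum":-1,"maximum":1},"ax":{"type":"number","minimum":-1,"maximum":1},"ay":{"type":"number","minimum":-1,"maximum":1},"az":{"type":"number","minimum":-1,"maximum":1},"jaw":{"type":"number"}}}}},"required":["rows"]}

```bash
mkdir -p pics; ls; cat > h.py <<'E'
import numpy as np, cv2
from plant import bot
from scipy.spatial.transform import Rotation as Ro
def cam(n,o=None):
    m=bot.camera_model(n); f=240/np.tan(np.radians(m["vertical_fov"])/2)
    if n=="wrist":
        o=o or bot.get_obs(); T=np.array(m["T_tool_cam"]); W=np.eye(4)
        W[:3,:3]=Ro.from_euler('xyz',o["tcp_rot"]).as_matrix(); W[:3,3]=o["tool_pos"]; W=W@T
        A,c=W[:3,:3],W[:3,3]
    else:
        R=np.array(m["R"]);A=R.T;c=-R.T@np.array(m["t"])
    return m,f,A,c
def rays(C,uv):
    m,f,A,c=C
    d=(np.atleast_2d(uv)-[m["cx"],m["cy"]])/f; s=d.copy()
    for _ in range(20): s=d/(1+m["k1"]*(s**2).sum(1,keepdims=True))
    return np.c_[s,np.ones(len(s))]
def onplane(C,uv,z):
    d=rays(C,uv)@C[2].T; c=C[3]
    return c+d*((z-c[2])/d[:,2:3])
def cloud(C,depth):
    v,u=np.mgrid[0:480,0:640]; r=rays(C,np.c_[u.ravel(),v.ravel()])
    return ((r*depth.reshape(-1,1))@C[2].T+C[3]).reshape(480,640,3)
E
python3 - <<'E'
from h import *
o=bot.get_obs(); print(o["time"],o["tool_pos"],o["tcp_rot"],o["grip_width"])
for n in ["top","scene"]:
    C=cam(n); p,d=bot.capture(n); print(n,C[1],C[3],C[2][:,2],(d>0).mean())
    cv2.imwrite(f"pics/{n}0.png",p[:,:,::-1]); np.savez(f"{n}0.npz",p=p,d=d)
E
```

```text
pics
0.0 [ 127.21267474 -508.94580627  226.05774621] [-3.14010909e+00 -2.38618150e-04  2.44752579e-01] 92.03332036086569
top 498.1681416869101 [485.53693946  41.86538741 864.70661753] [ 1.37846118e-01  8.64938570e-04 -9.90453280e-01] 0.9959212239583334
scene 543.6790625315821 [ 998.25089101 -149.63178565  670.96239868] [-0.64740204  0.31658776 -0.69328407] 0.996201171875
```

View pics/top0.png

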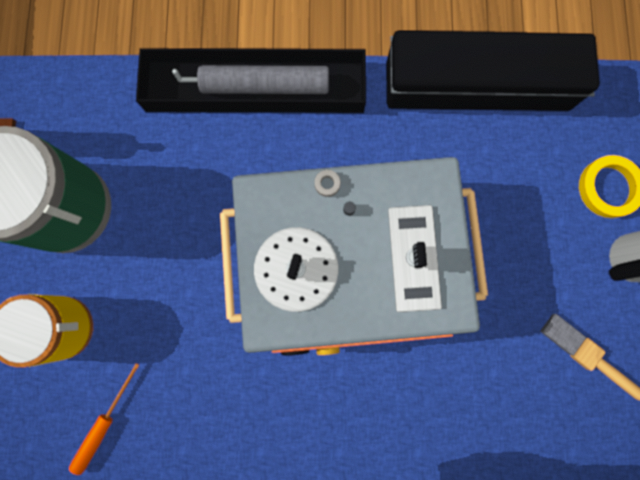

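View pics/scene0.png

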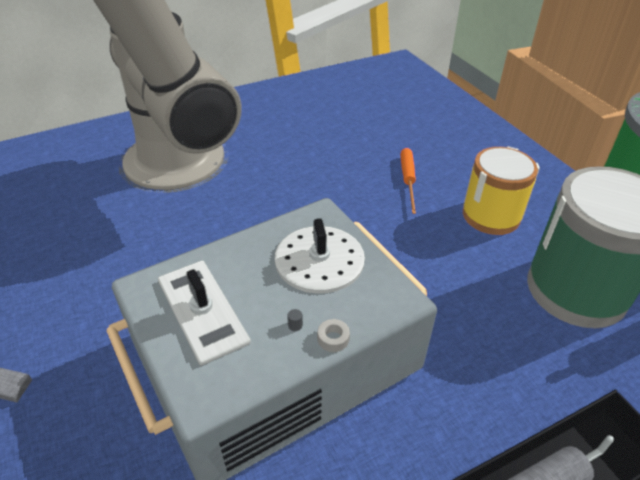

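The top view shows the round cover at about (296,269) with its black wing at (294,266). The oblong cover is at (415,258) with its wing at (419,255). In the scene view the round cover's wing is at about (320,237).

```bash
python3 - <<'E'
from h import *
W={"top":[(265,235,330,300),(400,215,432,298)],"scene":[(295,210,345,270),(180,262,218,312)]}
for n in W:
    z=np.load(f"{n}0.npz"); C=cam(n); P=cloud(C,z["d"]); g=z["p"].max(2)
    if n=="top":
        b=P[300:330,330:400].reshape(-1,3); print("box top",np.median(b,0))
        m=(z["p"].min(2)>150)
        m[:, :240]=0;m[:,350:]=0;m[:220]=0;m[320:]=0
        c=max(cv2.findContours(m.astype(np.uint8),0,2)[0],key=cv2.contourArea)
        e=cv2.fitEllipse(cv2.convexHull(c)); print("ell",e); zc=np.median(P[m][:,2]); print("cover z",zc,"centre",onplane(C,[e[0]],zc))
    for u0,v0,u1,v1 in W[n]:
        s=P[v0:v1,u0:u1]; k=(g[v0:v1,u0:u1]<45)&(s[...,2]>175)
        q=s[k]; vv,uu=np.where(k)
        print(n,k.sum(),"z pct",np.percentile(q[:,2],[2,25,50,75,98]).round(1),"uv",uu.min()+u0,uu.max()+u0,vv.min()+v0,vv.max()+v0)
        t=q[q[:,2]>np.percentile(q[:,2],98)-6]; xy=t[:,:2]; (cx,cy),wh,a=cv2.minAreaRect(xy.astype(np.float32)); 
        ev,E=np.linalg.eigh(np.cov(xy.T)); print("  top centre",cx,cy,wh,"mean",xy.mean(0),"axis deg",np.degrees(np.arctan2(E[1,1],E[0,1])),"sd",np.sqrt(ev))
E
```

```text
box top [474.67771012 -17.18449021 150.60902489]
ell ((294.880859375, 269.0028076171875), (84.1749496459961, 85.39593505859375), 16.883298873901367)
cover z 160.30679730303694 centre [[537.37782914  81.45188642 160.3067973 ]]
top 178 z pct [204.1 209.4 210.3 211.1 213. ] uv 267 325 255 278
  top centre 514.9032592773438 69.0962142944336 (76.37369537353516, 24.138383865356445) mean [536.81228087  79.22130739] axis deg -175.99425913491476 sd [ 5.37891569 10.11048404]
top 186 z pct [200.7 209.5 210.5 211.4 212.9] uv 415 425 243 266
  top centre 517.2154541015625 -31.10059356689453 (28.397510528564453, 156.53707885742188) mean [553.64477077 -86.06201188] axis deg 125.2782796391355 sd [ 7.80053776 16.25933178]
scene 236 z pct [179.2 193.  206.9 209.  210.5] uv 315 324 220 253
  top centre 542.78515625 77.54670715332031 (9.191633224487305, 30.29836654663086) mean [544.38073522  77.24217875] axis deg 163.36698490020078 sd [2.62107166 9.08019929]
scene 300 z pct [180.8 195.4 207.3 209.1 210.5] uv 188 206 271 305
  top centre 771.5950317382812 -115.50035095214844 (13.378173828125, 458.22735595703125) mean [566.5935912  -90.91921469] axis deg 172.62491389110085 sd [ 3.17839756 47.12978354]
```

Request:
send_rows(
  rows=[
    {"z": -0.2},
    {"z": -0.35, "x": 0.1, "y": -0.09},
    {"z": -0.35, "x": 0.2, "y": -0.18},
    {"z": -0.35, "x": 0.3, "y": -0.26},
    {"z": -0.35, "x": 0.4, "y": -0.35},
    {"z": -0.35, "x": 0.5, "y": -0.44},
    {"z": -0.35, "x": 0.6, "y": -0.53},
    {"z": -0.35, "x": 0.7, "y": -0.62},
    {"z": -0.35, "x": 0.8, "y": -0.7},
    {"z": -0.35, "x": 0.9, "y": -0.79},
  ],
)

```text
schema error: expected keys x, y, z, ax, ay, az, jaw
```

Request:
send_rows(
  rows=[
    {"x": 0.1, "y": -0.09},
    {"x": 0.2, "y": -0.18},
    {"x": 0.3, "y": -0.26},
    {"x": 0.4, "y": -0.35},
    {"x": 0.5, "y": -0.44},
    {"x": 0.6, "y": -0.53},
    {"x": 0.7, "y": -0.62},
    {"x": 0.8, "y": -0.7},
    {"x": 0.9, "y": -0.79},
    {"x": 0.9, "y": -0.79},
  ],
)

```text
schema error: expected keys x, y, z, ax, ay, az, jaw
```

Request:
send_rows(
  rows=[
    {"x": 0.1, "y": -0.09, "az": 0.05},
    {"x": 0.2, "y": -0.18, "az": 0.1},
    {"x": 0.3, "y": -0.26, "az": 0.2},
    {"x": 0.4, "y": -0.35, "az": 0.3},
    {"x": 0.5, "y": -0.44, "az": 0.4},
    {"x": 0.6, "y": -0.53, "az": 0.5},
    {"x": 0.7, "y": -0.62, "az": 0.53},
    {"x": 0.8, "y": -0.7, "az": 0.53},
    {"x": 0.9, "y": -0.79, "az": 0.53},
    {"x": 0.9, "y": -0.79, "az": 0.53},
  ],
)

```text
schema error: expected keys x, y, z, ax, ay, az, jaw
```

```bash
python3 - <<'E'
from h import *
o=bot.get_obs(); print(o["time"],o["tool_pos"],o["tcp_rot"],np.round(o["joint_positions"],2),o["contact_force"])
C=cam("wrist",o); p,d=bot.capture("wrist"); cv2.imwrite("pics/w1.png",p[:,:,::-1]); np.savez("w1.npz",p=p,d=d,pos=o["tool_pos"],rot=o["tcp_rot"])
P=cloud(C,d); print(C[3],C[2][:,2])
k=(p.max(2)<50)&(P[...,2]>190)&(P[...,2]<225)&(d>0)
n,L,S,c=cv2.connectedComponentsWithStats(k.astype(np.uint8))
for i in range(1,n):
    if S[i,4]>50: print(S[i],c[i],np.median(P[L==i],0))
E
```

```text
0.1 [ 127.2305752  -508.99179507  226.14112723] [-3.14029877e+00 -1.97353826e-04  2.44781631e-01] [-1.47  0.34  1.52  0.    1.28 -0.15] [-0.49072188  0.37298114 -0.40543467]
[ 202.02174616 -490.0231522   384.56966221] [-0.27421367 -0.06600544 -0.95940093]
```

View pics/w1.png

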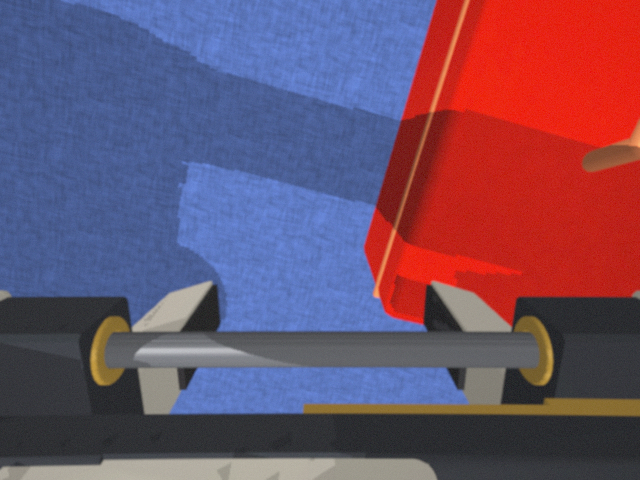

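The picture shows only a red case on the right (from about column 370) and the open fingers. The rows were refused because every key is needed, so the arm hasn't moved. I'll send them again with all keys, one call at a time.

Request:
send_rows(
  rows=[
    {"x": 0, "y": 0, "z": -0.2, "ax": 0, "ay": 0, "az": 0, "jaw": 1},
    {"x": 0.1, "y": -0.09, "z": -0.35, "ax": 0, "ay": 0, "az": 0, "jaw": 1},
    {"x": 0.2, "y": -0.18, "z": -0.35, "ax": 0, "ay": 0, "az": 0, "jaw": 1},
    {"x": 0.3, "y": -0.26, "z": -0.35, "ax": 0, "ay": 0, "az": 0, "jaw": 1},
    {"x": 0.4, "y": -0.35, "z": -0.35, "ax": 0, "ay": 0, "az": 0, "jaw": 1},
    {"x": 0.5, "y": -0.44, "z": -0.35, "ax": 0, "ay": 0, "az": 0, "jaw": 1},
    {"x": 0.6, "y": -0.53, "z": -0.35, "ax": 0, "ay": 0, "az": 0, "jaw": 1},
    {"x": 0.7, "y": -0.62, "z": -0.35, "ax": 0, "ay": 0, "az": 0, "jaw": 1},
    {"x": 0.8, "y": -0.7, "z": -0.35, "ax": 0, "ay": 0, "az": 0, "jaw": 1},
    {"x": 0.9, "y": -0.79, "z": -0.35, "ax": 0, "ay": 0, "az": 0, "jaw": 1},
  ],
)

```text
time: 1.4
tool_pos: [264.0, -311.6, 296.5]
tcp_rot: [-3.141, 0.0, 0.245]
contact_force: [0.1, -0.2, -0.3]
grip_width: 91.6
finger_force: 0.0
```

Request:
send_rows(
  rows=[
    {"x": 0.1, "y": -0.09, "z": 0, "ax": 0, "ay": 0, "az": 0, "jaw": 1},
    {"x": 0.2, "y": -0.18, "z": 0, "ax": 0, "ay": 0, "az": 0, "jaw": 1},
    {"x": 0.3, "y": -0.26, "z": 0, "ax": 0, "ay": 0, "az": 0, "jaw": 1},
    {"x": 0.4, "y": -0.35, "z": 0, "ax": 0, "ay": 0, "az": 0, "jaw": 1},
    {"x": 0.5, "y": -0.44, "z": 0, "ax": 0, "ay": 0, "az": 0, "jaw": 1},
    {"x": 0.6, "y": -0.53, "z": 0, "ax": 0, "ay": 0, "az": 0, "jaw": 1},
    {"x": 0.7, "y": -0.62, "z": 0, "ax": 0, "ay": 0, "az": 0, "jaw": 1},
    {"x": 0.8, "y": -0.7, "z": 0, "ax": 0, "ay": 0, "az": 0, "jaw": 1},
    {"x": 0.9, "y": -0.79, "z": 0, "ax": 0, "ay": 0, "az": 0, "jaw": 1},
    {"x": 0.95, "y": -0.83, "z": 0, "ax": 0, "ay": 0, "az": 0, "jaw": 1},
  ],
)

```text
time: 2.65
tool_pos: [408.0, -104.4, 296.5]
tcp_rot: [-3.141, 0.0, 0.246]
contact_force: [-0.3, -0.1, 0.3]
grip_width: 91.7
finger_force: 0.0
```

Request:
send_rows(
  rows=[
    {"x": 0.1, "y": -0.09, "z": 0, "ax": 0, "ay": 0, "az": 0.05, "jaw": 1},
    {"x": 0.2, "y": -0.18, "z": 0, "ax": 0, "ay": 0, "az": 0.1, "jaw": 1},
    {"x": 0.3, "y": -0.26, "z": 0, "ax": 0, "ay": 0, "az": 0.2, "jaw": 1},
    {"x": 0.4, "y": -0.35, "z": 0, "ax": 0, "ay": 0, "az": 0.3, "jaw": 1},
    {"x": 0.5, "y": -0.44, "z": 0, "ax": 0, "ay": 0, "az": 0.4, "jaw": 1},
    {"x": 0.6, "y": -0.53, "z": 0, "ax": 0, "ay": 0, "az": 0.5, "jaw": 1},
    {"x": 0.7, "y": -0.62, "z": 0, "ax": 0, "ay": 0, "az": 0.53, "jaw": 1},
    {"x": 0.8, "y": -0.7, "z": 0, "ax": 0, "ay": 0, "az": 0.53, "jaw": 1},
    {"x": 0.855, "y": -0.745, "z": 0, "ax": 0, "ay": 0, "az": 0.53, "jaw": 1},
    {"x": 0.855, "y": -0.745, "z": 0, "ax": 0, "ay": 0, "az": 0.53, "jaw": 1},
  ],
)

```text
time: 3.9
tool_pos: [537.6, 80.7, 296.3]
tcp_rot: [3.141, 0.001, -0.309]
contact_force: [-0.1, -0.4, -0.9]
grip_width: 91.8
finger_force: 0.0
```

```bash
cat > look.py <<'E'
from h import *
import sys
t=sys.argv[1]
o=bot.get_obs(); print(o["time"],o["tool_pos"],o["tcp_rot"],np.round(o["joint_positions"],2),o["contact_force"])
C=cam("wrist",o); p,d=bot.capture("wrist"); cv2.imwrite(f"pics/{t}.png",p[:,:,::-1]); np.savez(f"{t}.npz",p=p,d=d)
P=cloud(C,d)
k=(p.max(2)<60)&(P[...,2]>170)&(P[...,2]<245)&(d>0)
n,L,S,c=cv2.connectedComponentsWithStats(k.astype(np.uint8))
for i in range(1,n):
    if S[i,4]>100: print(S[i],c[i],np.median(P[L==i],0))
m=(abs(P[...,2]-160)<4)&(p.min(2)>140)
h=cv2.convexHull(np.argwhere(m)[:,::-1].astype(np.int32)); print("cover",cv2.fitEllipse(h),P[m].mean(0))
E
python3 look.py w2
```

```text
3.9 [537.59080713  80.7420058  296.25423595] [ 3.14099844e+00  6.58986710e-04 -3.09376059e-01] [ 0.01  0.33  1.34 -0.    1.46  1.89] [-0.08025746 -0.38713135 -0.94590197]
[ 537  108   55   56 2398] [564.28732277 135.38073394] [558.75712698 -82.51293979 206.67272576]
[313 210  17  56 865] [321.46127168 237.30057803] [544.24933055  79.94482743 210.49542024]
cover ((430.94171142578125, 150.73635864257812), (278.2527160644531, 405.7543029785156), 66.44960021972656) [555.97076653  10.04997864 160.19033189]
```

View pics/w2.png

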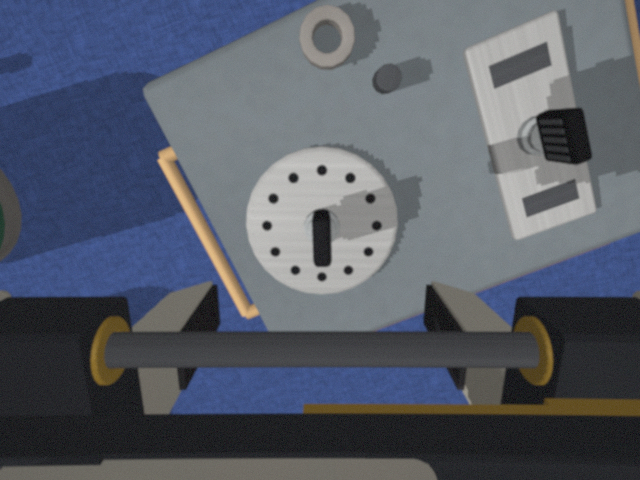

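The wrist view shows the round cover at about (322,221). Its wing runs along column 321, rows 210–266, so it's roughly in line with the fingers. The oblong cover's wing is at (564,135). Next I'll fit the wing's top face and the disc.

```bash
python3 - <<'E'
from h import *
z=np.load("w2.npz"); p,d=z["p"],z["d"]; C=cam("wrist"); P=cloud(C,d)
k=np.zeros((480,640),bool); k[205:272,305:340]=(p.max(2)<60)[205:272,305:340]
zz=P[...,2]; print(np.percentile(zz[k],[2,10,25,50,75,90,98]).round(1))
for lab,kk in (("all",k),("top",k&(zz>207)&(zz<214))):
    uv=np.argwhere(kk)[:,::-1].astype(float); q=onplane(C,uv,211)[:,:2]
    r=cv2.minAreaRect(q.astype(np.float32)); ev,E=np.linalg.eigh(np.cov(q.T))
    print(lab,len(q),r,"mean",q.mean(0),"axis",np.degrees(np.arctan2(E[1,1],E[0,1]))%180-180,np.sqrt(12*ev))
m=np.zeros_like(k); m[140:300,240:402]=((abs(zz-160)<4)&(p.min(2)>100)&(p.max(2).astype(int)-p.min(2)<25))[140:300,240:402]
c=max(cv2.findContours(m.astype(np.uint8),0,2)[0],key=cv2.contourArea)
e=cv2.fitEllipse(cv2.convexHull(c)); print(e)
q=onplane(C,cv2.convexHull(c)[:,0].astype(float),160)[:,:2]; print("cover circle",cv2.minEnclosingCircle(q.astype(np.float32)))
E
```

```text
[188.2 203.  209.8 210.7 211.2 211.6 212.3]
all 866 ((543.4263305664062, 79.67295837402344), (10.417983055114746, 37.64271545410156), 72.5682144165039) mean [543.72354148  79.30416483] axis -16.978848373808233 [10.30954894 36.99018568]
top 751 ((540.9141235351562, 80.46175384521484), (10.417983055114746, 32.37652587890625), 72.5682144165039) mean [541.45175553  80.03597323] axis -16.596999694892986 [10.4163046 32.3797628]
((321.31781005859375, 219.7010498046875), (146.9247283935547, 150.8759307861328), 90.12676239013672)
cover circle ((540.4150390625, 80.43545532226562), 59.39308547973633)
```

Request:
send_rows(
  rows=[
    {"x": 0.017, "y": -0.003, "z": 0.1, "ax": 0, "ay": 0, "az": -0.01, "jaw": -0.1},
    {"x": 0.017, "y": -0.003, "z": 0.2, "ax": 0, "ay": 0, "az": -0.01, "jaw": -0.1},
    {"x": 0.017, "y": -0.003, "z": 0.3, "ax": 0, "ay": 0, "az": -0.01, "jaw": -0.1},
    {"x": 0.017, "y": -0.003, "z": 0.38, "ax": 0, "ay": 0, "az": -0.01, "jaw": -0.1},
    {"x": 0.017, "y": -0.003, "z": 0.46, "ax": 0, "ay": 0, "az": -0.01, "jaw": -0.1},
    {"x": 0.017, "y": -0.003, "z": 0.53, "ax": 0, "ay": 0, "az": -0.01, "jaw": -0.1},
    {"x": 0.017, "y": -0.003, "z": 0.57, "ax": 0, "ay": 0, "az": -0.01, "jaw": -0.1},
    {"x": 0.017, "y": -0.003, "z": 0.585, "ax": 0, "ay": 0, "az": -0.01, "jaw": -0.1},
    {"x": 0.017, "y": -0.003, "z": 0.585, "ax": 0, "ay": 0, "az": -0.01, "jaw": -0.1},
    {"x": 0.017, "y": -0.003, "z": 0.585, "ax": 0, "ay": 0, "az": -0.01, "jaw": -0.1},
  ],
)

```text
time: 5.2
tool_pos: [541.2, 80.2, 180.2]
tcp_rot: [-3.141, -0.001, -0.3]
contact_force: [-0.3, 0.5, -0.1]
grip_width: 40.9
finger_force: 0.0
```

```bash
python3 - <<'E'
from h import *
o=bot.get_obs(); print(o["tool_pos"],o["tcp_rot"],o["contact_force"],o["grip_width"])
p,d=bot.capture("wrist"); cv2.imwrite("pics/w3.png",p[:,:,::-1])
E
```

```text
[541.19562639  80.19839022 180.16239382] [-3.14140295e+00 -9.31293758e-04 -2.99702680e-01] [-0.30823438  0.50561711 -0.13502601] 40.889955231538515
```

View pics/w3.png

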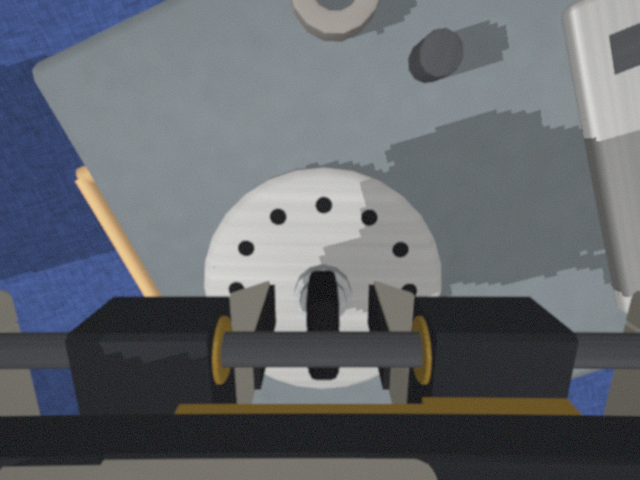

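The wing at (322,325) stands centred between the pads at columns 265 and 380, and its disc is clear of them. Closing now.

Request:
send_rows(
  rows=[
    {"x": 0, "y": 0, "z": 0, "ax": 0, "ay": 0, "az": 0, "jaw": -0.5},
    {"x": 0, "y": 0, "z": 0, "ax": 0, "ay": 0, "az": 0, "jaw": -0.7},
    {"x": 0, "y": 0, "z": 0, "ax": 0, "ay": 0, "az": 0, "jaw": -1},
    {"x": 0, "y": 0, "z": 0, "ax": 0, "ay": 0, "az": 0, "jaw": -1},
    {"x": 0, "y": 0, "z": 0, "ax": 0, "ay": 0, "az": 0, "jaw": -1},
    {"x": 0, "y": 0, "z": 0, "ax": 0, "ay": 0, "az": 0, "jaw": -1},
    {"x": 0, "y": 0, "z": 0, "ax": 0, "ay": 0, "az": 0, "jaw": -1},
    {"x": 0, "y": 0, "z": 0, "ax": 0, "ay": 0, "az": 0, "jaw": -1},
    {"x": 0, "y": 0, "z": 0, "ax": 0, "ay": 0, "az": 0, "jaw": -1},
    {"x": 0, "y": 0, "z": 0, "ax": 0, "ay": 0, "az": 0, "jaw": -1},
  ],
)

```text
time: 6.5
tool_pos: [540.8, 79.9, 179.7]
tcp_rot: [3.141, -0.0, -0.3]
contact_force: [-1.7, -3.9, 1.6]
grip_width: 11.9
finger_force: 30.0
```

Request:
send_rows(
  rows=[
    {"x": 0, "y": 0, "z": -0.015, "ax": 0, "ay": 0, "az": 0, "jaw": -1},
    {"x": 0, "y": 0, "z": -0.03, "ax": 0, "ay": 0, "az": 0, "jaw": -1},
    {"x": 0, "y": 0, "z": -0.045, "ax": 0, "ay": 0, "az": 0, "jaw": -1},
    {"x": 0, "y": 0, "z": -0.06, "ax": 0, "ay": 0, "az": 0, "jaw": -1},
    {"x": 0, "y": 0, "z": -0.075, "ax": 0, "ay": 0, "az": 0, "jaw": -1},
    {"x": 0, "y": 0, "z": -0.085, "ax": 0, "ay": 0, "az": 0, "jaw": -1},
    {"x": 0, "y": 0, "z": -0.085, "ax": 0, "ay": 0, "az": 0, "jaw": -1},
    {"x": 0, "y": 0, "z": -0.085, "ax": 0, "ay": 0, "az": 0, "jaw": -1},
    {"x": 0, "y": 0, "z": -0.085, "ax": 0, "ay": 0, "az": 0, "jaw": -1},
    {"x": 0, "y": 0, "z": -0.085, "ax": 0, "ay": 0, "az": 0, "jaw": -1},
  ],
)

```text
time: 7.75
tool_pos: [540.8, 79.9, 195.6]
tcp_rot: [3.141, 0.001, -0.3]
contact_force: [1.4, -4.9, -7.4]
grip_width: 12.2
finger_force: 29.9
```

```bash
python3 - <<'E'
from h import *
o=bot.get_obs(); print(o["tool_pos"],o["contact_force"],o["grip_width"],o["finger_force"])
C=cam("scene"); p,d=bot.capture("scene"); P=cloud(C,d)
s=P[195:272,295:345]; k=(p[195:272,295:345].max(2)<45)
print(np.percentile(s[k][:,2],[2,10,50,90,98]))
cv2.imwrite("pics/s4.png",cv2.resize(p[130:310,200:440,::-1],None,fx=3,fy=3))
E
```

```text
[540.77564551  79.90628147 195.55744474] [ 1.35462005 -4.90514002 -7.38919207] 12.211925774400761 29.94695484638214
[195.91378126 206.18901381 267.4148436  279.21116574 281.2326141 ]
```

View pics/s4.png

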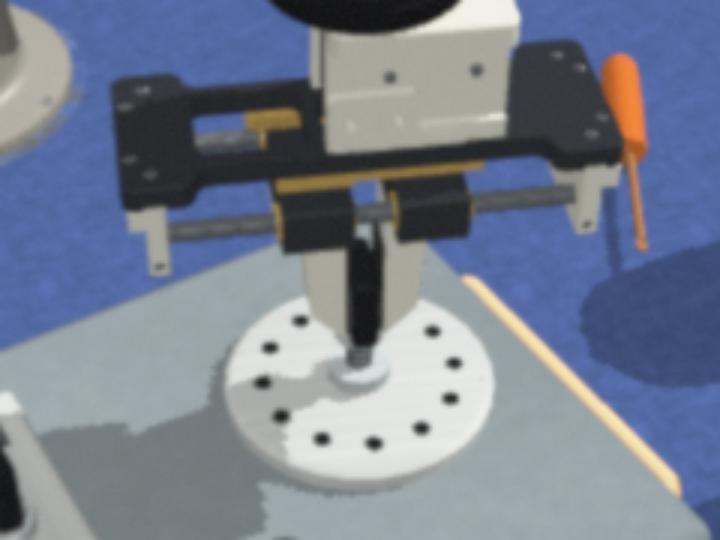

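The scene crop shows the wing held by the fingers at (365,290) and clear of its boss at (358,365), with the shaft visible. The lift is about 16 mm and the pull 7.4 N, which fits the spring. Now I'll turn it anticlockwise while rising with the thread.

Request:
send_rows(
  rows=[
    {"x": 0, "y": 0, "z": -0.005, "ax": 0, "ay": 0, "az": -0.05, "jaw": -1},
    {"x": 0, "y": 0, "z": -0.007, "ax": 0, "ay": 0, "az": -0.15, "jaw": -1},
    {"x": 0, "y": 0, "z": -0.009, "ax": 0, "ay": 0, "az": -0.27, "jaw": -1},
    {"x": 0, "y": 0, "z": -0.011, "ax": 0, "ay": 0, "az": -0.39, "jaw": -1},
    {"x": 0, "y": 0, "z": -0.013, "ax": 0, "ay": 0, "az": -0.51, "jaw": -1},
    {"x": 0, "y": 0, "z": -0.015, "ax": 0, "ay": 0, "az": -0.63, "jaw": -1},
    {"x": 0, "y": 0, "z": -0.017, "ax": 0, "ay": 0, "az": -0.75, "jaw": -1},
    {"x": 0, "y": 0, "z": -0.019, "ax": 0, "ay": 0, "az": -0.87, "jaw": -1},
    {"x": 0, "y": 0, "z": -0.02, "ax": 0, "ay": 0, "az": -0.95, "jaw": -1},
    {"x": 0, "y": 0, "z": -0.02, "ax": 0, "ay": 0, "az": -1, "jaw": -1},
  ],
)

```text
time: 9.05
tool_pos: [540.4, 81.4, 199.3]
tcp_rot: [-3.139, 0.0, 0.75]
contact_force: [1.3, 1.0, -8.6]
grip_width: 11.7
finger_force: 30.0
```

```bash
python3 - <<'E'
from h import *
o=bot.get_obs(); print({k:np.round(o[k],2) for k in o})
E
```

```text
{'time': np.float64(9.05), 'joint_positions': array([0.01, 0.41, 1.51, 0.  , 1.23, 0.83]), 'dq': array([-0. ,  0. ,  0. ,  0. ,  0. , -0.4]), 'tau': array([ -0.24, -50.42, -26.43,  -0.08,   0.29,   0.39]), 'tool_pos': array([540.42,  81.39, 199.3 ]), 'tcp_rot': array([-3.14,  0.  ,  0.75]), 'contact_force': array([ 1.31,  1.01, -8.61]), 'moment': array([ 0.07, -0.22,  0.05]), 'finger_force': np.float64(29.95), 'grip_width': np.float64(11.68)}
```

Request:
send_rows(
  rows=[
    {"x": 0, "y": 0, "z": 0, "ax": 0, "ay": 0, "az": -0.02, "jaw": -1},
    {"x": 0, "y": 0, "z": 0, "ax": 0, "ay": 0, "az": -0.04, "jaw": -1},
    {"x": 0, "y": 0, "z": 0, "ax": 0, "ay": 0, "az": -0.06, "jaw": -1},
    {"x": 0, "y": 0, "z": 0, "ax": 0, "ay": 0, "az": -0.08, "jaw": -1},
    {"x": 0, "y": 0, "z": 0, "ax": 0, "ay": 0, "az": -0.08, "jaw": -1},
    {"x": 0, "y": 0, "z": 0, "ax": 0, "ay": 0, "az": -0.08, "jaw": -1},
    {"x": 0, "y": 0, "z": 0.005, "ax": 0, "ay": 0, "az": -0.08, "jaw": -1},
    {"x": 0, "y": 0, "z": 0.01, "ax": 0, "ay": 0, "az": -0.08, "jaw": -1},
    {"x": 0, "y": 0, "z": 0.01, "ax": 0, "ay": 0, "az": -0.08, "jaw": -1},
    {"x": 0, "y": 0, "z": 0.01, "ax": 0, "ay": 0, "az": -0.08, "jaw": -1},
  ],
)

```text
time: 10.3
tool_pos: [540.4, 81.4, 198.4]
tcp_rot: [-3.139, -0.001, 0.832]
contact_force: [-1.1, 6.1, -8.7]
grip_width: 11.8
finger_force: 29.9
```

```bash
python3 - <<'E'
from h import *
o=bot.get_obs(); print({k:np.round(o[k],2) for k in ("tool_pos","tcp_rot","contact_force","moment")})
p,d=bot.capture("wrist"); cv2.imwrite("pics/w5.png",p[:,:,::-1])
E
```

```text
{'tool_pos': array([540.36,  81.36, 198.41]), 'tcp_rot': array([-3.14, -0.  ,  0.83]), 'contact_force': array([-1.07,  6.11, -8.67]), 'moment': array([1.06, 0.08, 0.02])}
```

View pics/w5.png

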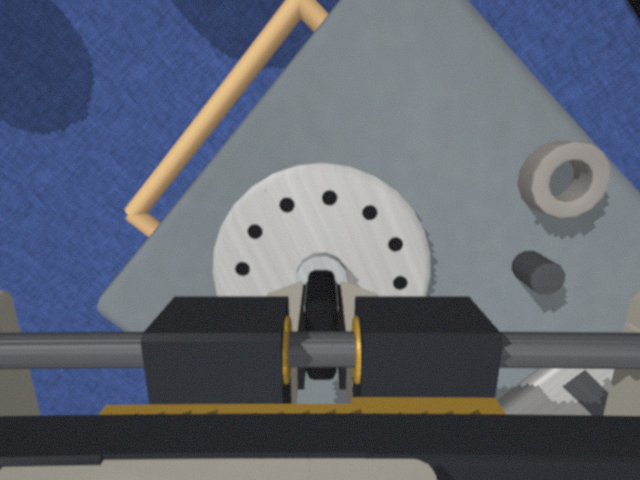

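The wing at (322,325) sits squarely between the pads and has turned with them about 1.13 rad. Releasing.

Request:
send_rows(
  rows=[
    {"x": 0, "y": 0, "z": 0, "ax": 0, "ay": 0, "az": 0, "jaw": -0.6},
    {"x": 0, "y": 0, "z": 0, "ax": 0, "ay": 0, "az": 0, "jaw": -0.4},
    {"x": 0, "y": 0, "z": 0, "ax": 0, "ay": 0, "az": 0, "jaw": -0.2},
    {"x": 0, "y": 0, "z": 0, "ax": 0, "ay": 0, "az": 0, "jaw": -0.1},
    {"x": 0, "y": 0, "z": 0, "ax": 0, "ay": 0, "az": 0, "jaw": -0.1},
    {"x": 0, "y": 0, "z": -0.05, "ax": 0, "ay": 0, "az": 0, "jaw": -0.1},
    {"x": 0, "y": 0, "z": -0.15, "ax": 0, "ay": 0, "az": 0, "jaw": -0.1},
    {"x": 0, "y": 0, "z": -0.3, "ax": 0, "ay": 0, "az": 0, "jaw": -0.1},
    {"x": 0, "y": 0, "z": -0.45, "ax": 0, "ay": 0, "az": 0, "jaw": -0.1},
    {"x": 0, "y": 0, "z": -0.5, "ax": 0, "ay": 0, "az": 0, "jaw": -0.1},
  ],
)

```text
time: 11.6
tool_pos: [541.6, 80.2, 301.1]
tcp_rot: [3.139, -0.003, 0.831]
contact_force: [-0.0, -0.2, -0.9]
grip_width: 41.1
finger_force: 0.0
```

```bash
python3 - <<'E'
from h import *
o=bot.get_obs(); print({k:np.round(o[k],3) for k in ("time","tool_pos","tcp_rot","contact_force","dq","grip_width")})
C=cam("wrist",o); p,d=bot.capture("wrist"); cv2.imwrite("pics/w6.png",p[:,:,::-1]); P=cloud(C,d); zz=P[...,2]
k=(p.max(2)<60)&(zz>200)&(zz<240)&(abs(P[...,0]-540)<30)&(abs(P[...,1]-81)<30)
n,L,S,c=cv2.connectedComponentsWithStats(k.astype(np.uint8)); i=1+S[1:,4].argmax(); k=L==i
print(S[i],c[i],np.percentile(zz[k],[5,25,50,75,95])); t=np.median(zz[k]); k&=abs(zz-t)<4
q=P[k][:,:2]; ev,E=np.linalg.eigh(np.cov(q.T)); print(q.mean(0),np.degrees(np.arctan2(E[1,1],E[0,1]))%180,np.sqrt(12*ev))
E
```

```text
{'time': np.float64(11.6), 'tool_pos': array([541.627,  80.227, 301.095]), 'tcp_rot': array([ 3.139e+00, -3.000e-03,  8.310e-01]), 'contact_force': array([-0.01 , -0.168, -0.909]), 'dq': array([ 0.002, -0.014, -0.111,  0.002,  0.178, -0.   ]), 'grip_width': np.float64(41.144)}
[310 219  17  58 937] [317.94557097 247.49626467] [210.1777368  223.98410478 224.74486294 225.32833627 226.01537757]
[541.03965825  82.59548156] 47.28611341056269 [10.646718   32.96892248]
```

View pics/w6.png

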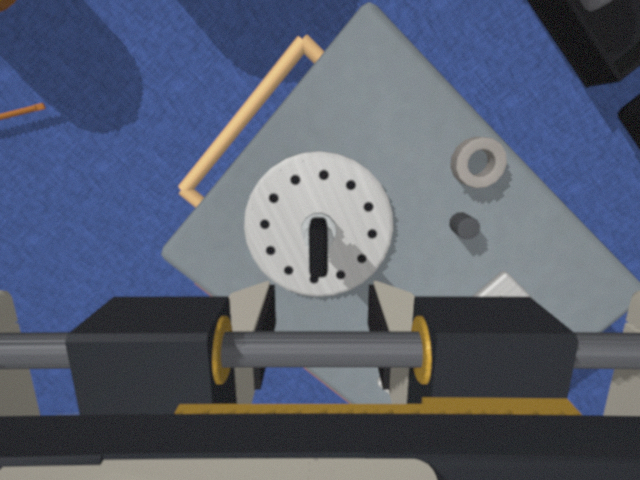

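The wrist view shows the released wing at (318,247), clear of the fingers and turned about 64° (1.12 rad). The arm was still moving, so the height reading isn't reliable. I'll measure the height again with the arm at rest.

```bash
python3 - <<'E'
from h import *
def top(C,p,d,lo):
    P=cloud(C,d); zz=P[...,2]; k=(p.max(2)<60)&(zz>lo)&(zz<240)&(abs(P[...,0]-541)<30)&(abs(P[...,1]-80)<30)
    n,L,S,c=cv2.connectedComponentsWithStats(k.astype(np.uint8)); k=L==1+S[1:,4].argmax()
    m=(p.min(2)>140)&(abs(zz-160)<5)&(np.hypot(P[...,0]-541,P[...,1]-80)<58)
    return k.sum(),np.percentile(zz[k],[25,50,75,90]).round(1),"cover",np.median(zz[m]).round(1)
for n in ("top","scene","wrist"):
    if n!="wrist":
        z=np.load(n+"0.npz"); print(n,"before",top(cam(n),z["p"],z["d"],185))
    o=bot.get_obs(); C=cam(n,o); p,d=bot.capture(n); print(n,"now",top(C,p,d,185),o["tool_pos"].round(1),abs(np.array(o["dq"])).max())
z=np.load("w2.npz");
E
```

```text
top before (np.int64(192), array([209.2, 210.2, 211. , 211.9]), 'cover', np.float64(160.4))Traceback (most recent call last):
  File "<stdin>", line 10, in <module>
  File "<stdin>", line 4, in top
ValueError: attempt to get argmax of an empty sequence
```

```bash
python3 - <<'E'
from h import *
def top(C,p,d,lo):
    P=cloud(C,d); zz=P[...,2]; k=(p.max(2)<60)&(zz>lo)&(zz<240)&(abs(P[...,0]-541)<30)&(abs(P[...,1]-80)<30)
    n,L,S,c=cv2.connectedComponentsWithStats(k.astype(np.uint8)); k=L==1+S[1:,4].argmax()
    m=(p.min(2)>140)&(abs(zz-160)<5)&(np.hypot(P[...,0]-541,P[...,1]-80)<58)
    return k.sum(),np.percentile(zz[k],[25,50,75,90]).round(1),"cover",np.median(zz[m]).round(1)
for n in ("wrist","scene"):
    if n=="scene":
        z=np.load(n+"0.npz"); print(n,"before",top(cam(n),z["p"],z["d"],175))
    o=bot.get_obs(); C=cam(n,o); p,d=bot.capture(n); print(n,"now",top(C,p,d,175),o["tool_pos"].round(1),abs(np.array(o["dq"])).max())
E
```

```text
wrist now (np.int64(922), array([224. , 224.8, 225.3, 225.8]), 'cover', np.float64(160.3)) [541.2  80.2 299.6] 0.045073161726652565
scene before (np.int64(276), array([193. , 206.3, 208.9, 209.7]), 'cover', np.float64(158.6))
scene now (np.int64(380), array([202.7, 217.4, 222.6, 223.7]), 'cover', np.float64(158.6)) [540.8  80.2 298.4] 0.025461098710191248
```

Both cameras give a lift of about 14 mm, not 18, and 14 mm is the limit. Before deciding, I'll cross-check from image geometry alone by projecting the wing's known box into the scene view.

```bash
python3 - <<'E'
from h import *
C=cam("scene"); m,f,A,c=C
def proj(X):
    q=(X-c)@A; s=q[:,:2]/q[:,2:]; return s*(1+m["k1"]*(s**2).sum(1,keepdims=True))*f+[m["cx"],m["cy"]]
def box(a,l):
    a=np.radians(a); R=np.array([[np.cos(a),-np.sin(a)],[np.sin(a),np.cos(a)]])
    X=np.array([[x,y,z] for x in(-17,17) for y in(-6,6) for z in(175+l,211+l)],float); X[:,:2]=X[:,:2]@R.T+[541,80.3]
    uv=proj(X); return np.r_[uv.min(0),uv.max(0)].round(1)
z=np.load("scene0.npz"); o=bot.get_obs(); p,d=bot.capture("scene")
for n,g in (("before",z["p"]),("now",p)):
    k=np.zeros((480,640),np.uint8); k[195:275,295:345]=(g.max(2)<75)[195:275,295:345]
    N,L,S,cc=cv2.connectedComponentsWithStats(k)
    print(n,[(s.tolist(),q.round(1).tolist()) for s,q in zip(S[1:],cc[1:]) if s[4]>30])
print("pred before",box(-16.8,0))
for l in (14,16,18): print("pred now",l,box(47.3,l))
cv2.imwrite("pics/s7.png",cv2.resize(np.hstack([z["p"][170:280,280:360],p[170:280,280:360]])[:,:,::-1],None,fx=5,fy=5,interpolation=0))
print(o["tool_pos"])
E
```

```text
before [([314, 219, 12, 35, 309], [319.9, 236.1])]
now [([307, 215, 26, 27, 487], [319.8, 227.0])]
pred before [313.4 215.8 327.2 255. ]
pred now 14 [305.8 211.1 334.7 243.3]
pred now 16 [305.8 209.9 334.7 242.2]
pred now 18 [305.8 208.6 334.8 241.1]
[540.5044481   80.17725    297.70807477]
```

View pics/s7.png

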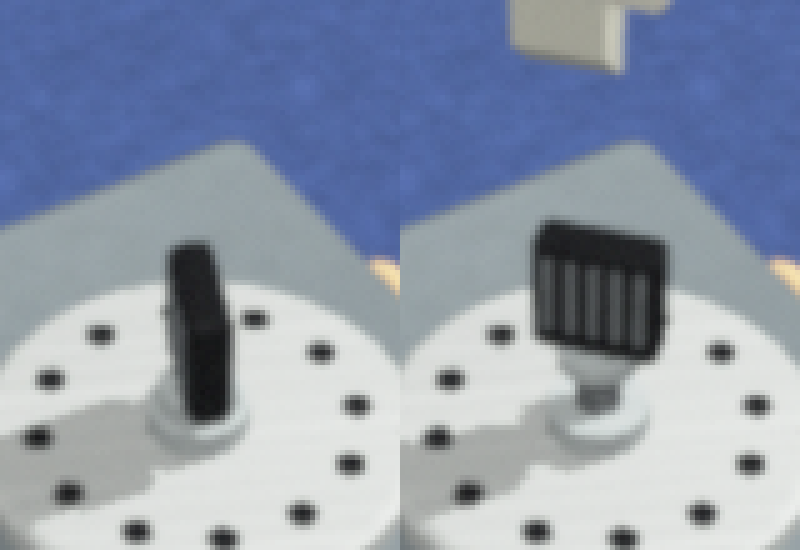

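The left half of the crop shows the screw before, with its wing in rows 219–253. In the right half it's now up and turned, with the shaft visible, wing in rows 215–241 and fingers clear. Correcting for the same offset, the lift is about 14–14.5 mm, too close to the 14 mm limit. I'll grasp it again, pull it higher and turn it fully to the stop.

Request:
send_rows(
  rows=[
    {"x": 0, "y": 0, "z": 0.1, "ax": 0, "ay": 0, "az": 0, "jaw": -0.1},
    {"x": 0, "y": 0, "z": 0.2, "ax": 0, "ay": 0, "az": 0, "jaw": -0.1},
    {"x": 0, "y": 0, "z": 0.32, "ax": 0, "ay": 0, "az": 0, "jaw": -0.1},
    {"x": 0, "y": 0, "z": 0.42, "ax": 0, "ay": 0, "az": 0, "jaw": -0.1},
    {"x": 0, "y": 0, "z": 0.48, "ax": 0, "ay": 0, "az": 0, "jaw": -0.1},
    {"x": 0, "y": 0, "z": 0.51, "ax": 0, "ay": 0, "az": 0, "jaw": -0.2},
    {"x": 0, "y": 0, "z": 0.515, "ax": 0, "ay": 0, "az": 0, "jaw": -0.3},
    {"x": 0, "y": 0, "z": 0.515, "ax": 0, "ay": 0, "az": 0, "jaw": -0.6},
    {"x": 0, "y": 0, "z": 0.515, "ax": 0, "ay": 0, "az": 0, "jaw": -0.8},
    {"x": 0, "y": 0, "z": 0.515, "ax": 0, "ay": 0, "az": 0, "jaw": -1},
  ],
)

```text
time: 13.1
tool_pos: [540.2, 81.0, 196.1]
tcp_rot: [-3.14, -0.0, 0.831]
contact_force: [-4.3, 3.7, 2.3]
grip_width: 12.0
finger_force: 30.0
```

Request:
send_rows(
  rows=[
    {"x": 0, "y": 0, "z": 0, "ax": 0, "ay": 0, "az": 0, "jaw": -1},
    {"x": 0, "y": 0, "z": 0, "ax": 0, "ay": 0, "az": 0, "jaw": -1},
    {"x": 0, "y": 0, "z": 0, "ax": 0, "ay": 0, "az": 0, "jaw": -1},
    {"x": 0, "y": 0, "z": -0.005, "ax": 0, "ay": 0, "az": 0, "jaw": -1},
    {"x": 0, "y": 0, "z": -0.01, "ax": 0, "ay": 0, "az": 0, "jaw": -1},
    {"x": 0, "y": 0, "z": -0.015, "ax": 0, "ay": 0, "az": 0, "jaw": -1},
    {"x": 0, "y": 0, "z": -0.02, "ax": 0, "ay": 0, "az": 0, "jaw": -1},
    {"x": 0, "y": 0, "z": -0.025, "ax": 0, "ay": 0, "az": 0, "jaw": -1},
    {"x": 0, "y": 0, "z": -0.025, "ax": 0, "ay": 0, "az": 0, "jaw": -1},
    {"x": 0, "y": 0, "z": -0.025, "ax": 0, "ay": 0, "az": 0, "jaw": -1},
  ],
)

```text
time: 14.35
tool_pos: [540.4, 81.3, 199.3]
tcp_rot: [-3.139, 0.0, 0.832]
contact_force: [1.2, 7.0, -9.0]
grip_width: 11.4
finger_force: 30.0
```

Request:
send_rows(
  rows=[
    {"x": 0, "y": 0, "z": -0.005, "ax": 0, "ay": 0, "az": -0.01, "jaw": -1},
    {"x": 0, "y": 0, "z": -0.01, "ax": 0, "ay": 0, "az": -0.02, "jaw": -1},
    {"x": 0, "y": 0, "z": -0.01, "ax": 0, "ay": 0, "az": -0.03, "jaw": -1},
    {"x": 0, "y": 0, "z": -0.01, "ax": 0, "ay": 0, "az": -0.04, "jaw": -1},
    {"x": 0, "y": 0, "z": -0.01, "ax": 0, "ay": 0, "az": -0.05, "jaw": -1},
    {"x": 0, "y": 0, "z": -0.01, "ax": 0, "ay": 0, "az": -0.06, "jaw": -1},
    {"x": 0, "y": 0, "z": -0.01, "ax": 0, "ay": 0, "az": -0.07, "jaw": -1},
    {"x": 0, "y": 0, "z": -0.01, "ax": 0, "ay": 0, "az": -0.08, "jaw": -1},
    {"x": 0, "y": 0, "z": -0.01, "ax": 0, "ay": 0, "az": -0.08, "jaw": -1},
    {"x": 0, "y": 0, "z": -0.01, "ax": 0, "ay": 0, "az": -0.08, "jaw": -1},
  ],
)

```text
time: 15.6
tool_pos: [540.3, 81.4, 201.2]
tcp_rot: [-3.138, -0.0, 0.915]
contact_force: [0.8, 8.1, -8.8]
grip_width: 11.8
finger_force: 30.1
```

```bash
python3 - <<'E'
from h import *
o=bot.get_obs(); print({k:np.round(o[k],2) for k in ("tool_pos","tcp_rot","contact_force","moment")})
C=cam("scene"); m,f,A,c=C; p,d=bot.capture("scene"); P=cloud(C,d)
k=np.zeros((480,640),np.uint8); k[195:260,295:345]=(p.max(2)<75)[195:260,295:345]
N,L,S,cc=cv2.connectedComponentsWithStats(k); print([(s.tolist(),q.round(1).tolist()) for s,q in zip(S[1:],cc[1:]) if s[4]>30])
E
```

```text
{'tool_pos': array([540.27,  81.45, 201.18]), 'tcp_rot': array([-3.14, -0.  ,  0.91]), 'contact_force': array([ 0.81,  8.09, -8.76]), 'moment': array([ 0.87, -0.02, -0.36])}
[([295, 195, 50, 31, 1287], [318.1, 208.8])]
```

Request:
send_rows(
  rows=[
    {"x": 0, "y": 0, "z": 0, "ax": 0, "ay": 0, "az": 0.01, "jaw": -1},
    {"x": 0, "y": 0, "z": 0, "ax": 0, "ay": 0, "az": 0.01, "jaw": -0.6},
    {"x": 0, "y": 0, "z": 0, "ax": 0, "ay": 0, "az": 0.01, "jaw": -0.3},
    {"x": 0, "y": 0, "z": 0, "ax": 0, "ay": 0, "az": 0.01, "jaw": -0.1},
    {"x": 0, "y": 0, "z": 0, "ax": 0, "ay": 0, "az": 0.01, "jaw": -0.1},
    {"x": 0, "y": 0, "z": -0.1, "ax": 0, "ay": 0, "az": 0.01, "jaw": -0.1},
    {"x": 0, "y": 0, "z": -0.25, "ax": 0, "ay": 0, "az": 0.01, "jaw": -0.1},
    {"x": 0, "y": 0, "z": -0.4, "ax": 0, "ay": 0, "az": 0.01, "jaw": -0.1},
    {"x": 0, "y": 0, "z": -0.5, "ax": 0, "ay": 0, "az": 0.01, "jaw": -0.1},
    {"x": 0, "y": 0, "z": -0.5, "ax": 0, "ay": 0, "az": 0.01, "jaw": -0.1},
  ],
)

```text
time: 16.9
tool_pos: [541.6, 80.1, 304.2]
tcp_rot: [3.139, -0.002, 0.905]
contact_force: [0.9, -0.0, 0.6]
grip_width: 41.4
finger_force: 0.0
```

```bash
cat > meas.py <<'E'
from h import *
for _ in range(3): bot.capture("scene")
o=bot.get_obs(); C=cam("wrist",o); p,d=bot.capture("wrist"); P=cloud(C,d); zz=P[...,2]
k=(p.max(2)<60)&(zz>200)&(zz<240)&(abs(P[...,0]-540)<30)&(abs(P[...,1]-81)<30)
n,L,S,c=cv2.connectedComponentsWithStats(k.astype(np.uint8)); i=1+S[1:,4].argmax(); k=L==i
t=np.median(zz[k]); k&=abs(zz-t)<4; m=(p.min(2)>140)&(abs(zz-160)<5)
q=P[k][:,:2]; ev,E=np.linalg.eigh(np.cov(q.T)); print(o["time"],o["tool_pos"].round(1),"top",t,"cover",np.median(zz[m]),q.mean(0),np.degrees(np.arctan2(E[1,1],E[0,1]))%180,np.sqrt(12*ev))
C=cam("scene"); p,d=bot.capture("scene"); P=cloud(C,d)
k=np.zeros((480,640),np.uint8); k[195:275,295:345]=(p.max(2)<75)[195:275,295:345]
N,L,S,cc=cv2.connectedComponentsWithStats(k); i=1+S[1:,4].argmax(); print(S[i],cc[i],np.percentile(P[L==i][:,2],[50,75,90]))
E
python3 meas.py
```

```text
17.05 [540.4  80.1 301.5] top 224.8412710043193 cover 160.2157867390493 [541.12182482  82.80084451] 50.55810511145553 [10.5500653  32.69678411]
[307 215  26  26 486] [319.52469136 226.97942387] [214.20970684 222.21982144 223.54814757]
```

Request:
send_rows(
  rows=[
    {"x": 0, "y": 0, "z": 0, "ax": 0, "ay": 0, "az": 0, "jaw": -0.1},
    {"x": 0, "y": 0, "z": 0, "ax": 0, "ay": 0, "az": 0, "jaw": -0.1},
    {"x": 0, "y": 0, "z": 0, "ax": 0, "ay": 0, "az": 0, "jaw": -0.1},
    {"x": 0, "y": 0, "z": 0, "ax": 0, "ay": 0, "az": 0, "jaw": -0.1},
    {"x": 0, "y": 0, "z": 0, "ax": 0, "ay": 0, "az": 0, "jaw": -0.1},
    {"x": 0, "y": 0, "z": 0, "ax": 0, "ay": 0, "az": 0, "jaw": -0.1},
    {"x": 0, "y": 0, "z": 0, "ax": 0, "ay": 0, "az": 0, "jaw": -0.1},
    {"x": 0, "y": 0, "z": 0, "ax": 0, "ay": 0, "az": 0, "jaw": -0.1},
    {"x": 0, "y": 0, "z": 0, "ax": 0, "ay": 0, "az": 0, "jaw": -0.1},
    {"x": 0, "y": 0, "z": 0, "ax": 0, "ay": 0, "az": 0, "jaw": -0.1},
  ],
)

```text
time: 18.4
tool_pos: [540.9, 80.2, 302.7]
tcp_rot: [3.142, 0.0, 0.905]
contact_force: [0.8, -0.1, 0.3]
grip_width: 41.5
finger_force: 0.0
```

```bash
python3 - <<'E'
from h import *
# lift along optical depth only: fit planes, same filter before/now, heights relative to the cover plane in the same picture
def rel(p,d,o):
    C=cam("wrist",o); P=cloud(C,d); zz=P[...,2]; R=np.hypot(P[...,0]-541,P[...,1]-81)
    m=(p.min(2)>140)&(abs(zz-160)<4)&(R<58)&(d>0); X=P[m]; a=np.linalg.lstsq(np.c_[X[:,:2],np.ones(len(X))],X[:,2],rcond=None)[0]
    H=zz-(P[...,:2]@a[:2]+a[2]); k=(p.max(2)<60)&(H>40)&(H<80)&(R<25); t=np.median(H[k]); k&=abs(H-t)<3
    k=cv2.erode(k.astype(np.uint8),np.ones((5,5)))>0
    return k.sum(),H[k].mean(),H[k].std(),np.median(zz[m])
z=np.load("w2.npz"); o={"tool_pos":[537.59,80.74,296.25],"tcp_rot":[3.14099844,6.59e-4,-.309376]}
print("before",rel(z["p"],z["d"],o))
z=np.load("scene0.npz")
for _ in range(3):
    o=bot.get_obs(); p,d=bot.capture("wrist"); print("now",o["time"],o["tool_pos"].round(1),rel(p,d,o))
E
python3 meas.py
```

```text
before (np.int64(486), np.float64(50.46881413286782), np.float64(0.7187601082184635), np.float64(160.24349516803994))
now 18.4 [540.9  80.2 302.7] (np.int64(441), np.float64(64.91791793418001), np.float64(0.6628421026084762), np.float64(160.26199053708046))
now 18.45 [540.9  80.2 302.7] (np.int64(513), np.float64(64.94322854965242), np.float64(0.6895454560353167), np.float64(160.28652078176412))
now 18.5 [540.9  80.2 302.7] (np.int64(484), np.float64(64.95510174181557), np.float64(0.6371786467631002), np.float64(160.27306903667716))
18.7 [540.9  80.2 302.7] top 224.82795735634605 cover 160.20855069437124 [541.02708014  82.66507638] 50.51482090266912 [10.63543342 32.77424327]
[307 215  26  26 487] [319.4661191  226.93223819] [214.38585041 222.38812621 223.65915713]
```

```bash
python3 - <<'E'
from h import *
o=bot.get_obs(); C=cam("wrist",o); p,d=bot.capture("wrist"); P=cloud(C,d); zz=P[...,2]
R=np.hypot(P[...,0]-541,P[...,1]-81); pi=p.astype(int)
for n,k in (("table",(pi[...,2]>pi[...,0]+40)&(abs(zz)<25)),("box",(abs(zz-150)<5)&(R>65)&(pi.max(2)<170)),("cover",(abs(zz-160)<4)&(R<57)&(p.min(2)>140)),("boss",(abs(zz-168)<3)&(R<16)),("disc",(zz>175)&(zz<195)&(R<16)&(p.min(2)>90))):
    print(n,k.sum(),zz[k].mean(),zz[k].std(),np.median(zz[k]))
z=np.load("w2.npz"); o={"tool_pos":[537.59,80.74,296.25],"tcp_rot":[3.14099844,6.59e-4,-.309376]}
C=cam("wrist",o); P=cloud(C,z["d"]); zz=P[...,2]; 
R=np.hypot(P[...,0]-541,P[...,1]-81); 
for n,k in (("disc before",(zz>170)&(zz<180)&(R<13)&(z["p"].min(2)>90)),):print(n,k.sum(),np.median(zz[k]) if k.any() else 0)
H=zz[(z["p"].max(2)<60)&(np.hypot(P[...,0]-555,P[...,1]+86)<25)&(zz>190)]; print("brush top",np.percentile(H,[50,75,90]))
E
```

```text
table 109465 0.5057419167874007 0.9128175010701798 0.5054995822181354
box 58169 150.16141543011824 0.9139221227541448 150.21654367434184
cover 12687 160.2871353804572 0.7168875290088219 160.283829491672
boss 267 168.11707906480544 0.9307005303369642 168.21349823607676
disc 145 188.89568081622855 1.077325737583173 189.00549217152275
disc before 145 174.62748593561133
brush top [208.87984294 210.39181399 211.02818296]
```

Measured against the cover, the disc rose from 174.6 to 189.0 mm and the wing from 50.5 to 64.9 mm. That gives a steady lift of about 14.4 mm. The screw has turned about 1.18 rad to its stop, and the tool is 77 mm clear of it. More turning can't raise it further, so I'm handing in.

```bash
python3 -c "
from plant import bot
print(bot.close_job())"
```

```text
the job is handed in; nothing more can be done
None
```

I backed the round filter cover's screw out to its stop, about 1.18 rad anticlockwise, and it stays up by itself, but its measured lift is only about 14.4 mm: above the 14 mm limit, below the expected 18 mm. I didn't touch the oblong cover's screw, and the job is handed in with no verdict shown.

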